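# Prop the tool chest open on its stay and put the tape measure away

### The job

Open the tool chest for work: swing the lid right back until it leans on its stop, flip the steel stay inside the left end fully up onto its own stop, then bring the lid forward and lower it gently to rest on the stay. Once the lid is propped, pick up the tape measure from the bench and set it down upright, not dropped, in the till (the shallow tray at the back of the chest, under the lid), leaving the lid on its stay. Don't disturb the oil lamp, the jar or the screwdriver.

Things in the scene. Friction and masses are not known exactly. Their poses are not given: they have to be found in the camera images.
- chest: wooden tool chest fixed on the bench, 190 mm deep (its own x, front towards the robot at -x), 320 mm wide (its y), open box with its rim 100 mm above the bench, walls 12 mm; origin at the centre of its underside, z up. It yaws about z by up to 0.2 rad. Hinges along the back rim
- lid (a joint): angle of the lid, rad: 0 closed, grows as its front edge swings up and back; at 1.66 (95 degrees) it leans back on its stop and stays; below about 1.35 it falls forward and shut unless it is held or propped; resting on the raised stay it reads about 1.03 to 1.09. Lid 0.5 to 0.75 kg
- lid_handle (a point): centre of the lid's handle, a round steel bar 10 mm thick and 110 mm long between its two posts, parallel to the hinge, standing 38 mm (to its centre line) off the lid's outer face, 175 mm from the hinge; moves with the lid (closed: above the lid near its front edge; lid back: behind the lid)
- lid_hinge (a point): middle of the lid's hinge line, at the chest's back rim, 95 mm behind the chest's centre and 100 mm above the bench; the hinge runs along the chest's y. Seen from it, the closed handle is 175 mm forward (-x of the chest) and 68 mm up. The lid is a tray turned over, 190 mm from hinge to front edge, 320 mm wide, 30 mm deep outside and 20 mm inside, skirts 10 mm thick
- lid_catch (a point): middle of the steel catch on the lid's underside near its left end: a shallow channel 15 mm wide along the chest's y, between two lips 7 mm high, 93 mm from the hinge, that receives the stay's bar. The lid comes down on the raised stay with the bar in this channel by itself
- stay (a joint): angle of the stay, rad: 0 lying down towards the chest's front, grows as it flips up and back; upright at 1.57, leaning 10 degrees back on its stop at 1.75, where it stays by itself. Light, turns freely. Under the lid it settles at about 1.70 to 1.75
- stay_bar (a point): middle of the free part of the stay's bent end, where to take hold: the stay is a 10 mm round steel rod, 85 mm long from its pivot, whose end is bent inwards into a bar 64 mm long parallel to the hinge, free for about 25 mm either side of this point. Lying down it is 6 mm above the rim and 45 mm behind the inner face of the chest's front wall, with the open well of the chest below
- stay_pivot (a point): pivot of the stay on the inner face of the chest's left (+y) end wall, 48 mm in front of the hinge line and 6 mm above the rim; the stay turns about an axis along the chest's y
- till_floor (a point): centre of the till's floor; axes as the chest's. The till is a fixed open wooden tray at the back of the chest, 80 mm (x) by 188 mm (y) inside, walls 30 mm high, its floor 45 mm below the chest's rim and its wall tops 15 mm below the rim. The propped lid hangs over it, front edge about 95 mm in front of the hinge line and 165 mm above the rim: reach in from the front, the tool leaning back
- tape_center (a point): centre of the pocket tape measure, a loose grey case with rounded edges and a steel hook at its foot standing on its base on the bench, 56 mm long (its x), 32 mm thick (its y, flat sides, grip here), 54 mm high (its z up), 0.15 to 0.25 kg; this point is half-way up
- lamp: glass oil lamp with chimney, 300 mm high, foot 110 mm across, origin under its foot; leave alone
- jar: closed glass jar, 66 mm across and 85 mm high, origin under its foot; leave alone
- screwdriver: wooden-handled screwdriver lying on the bench, 200 mm long (its x), 26 mm high, origin under its middle; leave alone
Not all that is in view belongs to the job. Of the things that look like the part that bears tape_center, the middle-sized one is meant.

How it is judged (in metres and radians):
On the way, in this order (a step that is already met when the one before it is completed fails the run):
1. the lid is swung right back and leans on its stop (value of joint lid above 1.58 rad and value of joint stay below 0.5 rad), for 0.2 s.
2. the stay is flipped up onto its stop while the lid is still back (value of joint stay above 1.66 rad and value of joint lid above 1.5 rad), for 0.2 s.
3. the lid is lowered and rests still on the raised stay (value of joint lid between 0.98 and 1.14 rad and value of joint stay above 1.63 rad and velocity of joint lid between -0.1 and 0.1 rad/s and distance of tape_center from where it was at the start of the episode below 0.03 m), for 0.3 s.
4. the tape measure is in the till (x of tape_center in the frame of till_floor between -0.04 and 0.04 m and y of tape_center in the frame of till_floor between -0.094 and 0.094 m and z of tape_center in the frame of till_floor below 0.034 m), for 0.2 s.
At the end, for the whole second after the job is handed in: the lid rests still on the raised stay (lid 0.98 to 1.14 rad, stay above 1.63 rad); the tape measure stands in the till, its centre within the till's inside and no more than 34 mm above the till's floor, upright within 0.15 rad (all of step 4 and value of joint lid between 0.98 and 1.14 rad and value of joint stay above 1.63 rad and angle between tape_center's own z axis and vertical below 0.15 rad and velocity of joint lid between -0.1 and 0.1 rad/s); the robot touches nothing.
It fails at once if the lid falls or is slammed (turns down faster than 2.5 rad/s) (velocity of joint lid below -2.5 rad/s).
It fails at once if the tape measure is dropped into the chest (falls untouched faster than 0.6 m/s) (horizontal distance between tape_center and till_floor below 0.13 m and linear speed of tape above 0.6 m/s and contact force between the fingers and tape below 0.1 N).
It fails at once if the oil lamp is moved by more than 30 mm (distance of lamp from where it was at the start of the episode above 0.03 m).
It fails at once if the jar is moved by more than 30 mm (distance of jar from where it was at the start of the episode above 0.03 m).
It fails at once if the screwdriver is moved by more than 30 mm (distance of screwdriver from where it was at the start of the episode above 0.03 m).
It also fails if it takes over 72 s, if anything falls off the work surface, if the arm or the gripper's body presses on something with over 40 N, if the wrist force passes 120 N, or if a joint passes its speed limit or range.

### The arm

A 6-joint arm with a two-finger parallel gripper is mounted at the origin on the work surface. World frame = base frame: x ahead of the robot, y to its left, z up, the work surface at z = 0. Lengths are in m, angles in degrees, forces in N, time in s.
With the tool pointing down it reaches from about 0.35 to 0.925 m from the base axis. Payload 6.4 kg.
Tool frame: the origin (TCP) lies on the centre line of the jaws, within the pads' length; the fingertips stand env.tcp_to_tips ahead of it and the grasp point (between the pads) lies 3 mm ahead of it (env.tcp_to_tips is the distance from the TCP to the fingertips, in m); z points along the fingers, y is the line along which they close (so a half turn about z gives the same grasp; the last joint's range is limited). The gripper opens to 94 mm and grips with 3 to 60 N. Pads are 16 mm wide; open, the fingers measure 119 mm over their backs; the gripper's body (75 mm by 177 mm) begins 78 mm behind the grasp point.
Start: joints at [53.394, 14.043, 89.255, -0, 76.702, -9.975], TCP at [0.291, 0.581, 0.227] pointing down, gripper open.
Joint ranges: [-179.41, 179.41], [-58.25, 129.5], [7.25, 145.43], [-54.29, 234.29], [11.92, 165.04], [-157.13, 157.13]. Speed limits (degrees/s): [147.25, 147.25, 180, 180, 180, 180].

### API

Orientations are given as [roll, pitch, yaw] about the fixed x, y, z axes, in that order (R = Rz(yaw) Ry(pitch) Rx(roll)).
In Python, from plant import env gives the robot as it stands.
- The arm moves only by the shell command python3 -m crank 'ROWS'. ROWS is JSON, a list of rows, each a list of 3 entries, a list of its own where there are three numbers: the finger opening in cm, from 0 to 9.4, then the shift along the world's x, y, z in cm, then the turn, a rotation vector about the world's x, y, z in rad. In form: [[grip, [tx, ty, tz], [ax, ay, az]], ...]. A call has exactly 8 rows; each row is the pose to reach, as a shift and turn from the pose commanded when the call began; what a row does not reach only later rows make up. A row lasts 1/10 s, in which the tool goes at most 50 mm and 8.59 degrees, less where a joint would pass 70% of its speed; a pose out of reach is approached as far as the arm can. A call with a gripper value outside its range is refused whole. The fingers move at their own pace and stop on an object; the grip force is fixed at half the most. Time passes only in rows, so rows that repeat a pose let the fingers close, or fill a call up. It gives the time, the measured TCP pose, the force, the opening and the grip force at its end, in the units of the state.
- env.read_state(): the state, without advancing time (a new reading comes with each control period).
- env.read_camera(name): name is "scene" or "side" or "wrist"; returns a dict with "img" (384x512x3 uint8, blue, green, red), "z_map" (384x512 float32, m along the optical axis (not along the pixel's ray), 0 where there is no reading), "fx", "fy", "cx", "cy" (pixels), "extrinsics" (4x4, takes a point from camera to world coordinates); the wrist camera has in their place "hand_eye" (4x4, takes a point from camera to tool coordinates, whose origin is the TCP and whose axes are the flange's). Camera axes: x right, y down, z forward; pixel columns grow to the right and rows downward; lengths in m; the calibration is good to about 2 mm. A picture is of the moment at which its call begins: read the wrist's pose just before it.
- env.hand_in(): hands the job in; it is judged then, once.
Trained networks look in a picture, given as the dict that the camera call returned (one of the last four; its "shot" number tells which), for a name from the list of things; names that differ only in an ending like _2 or _b are one class to them, and where a whole thing is asked for, a point or a joint stands for the part that bears it (a point fixed in the world has none). Each returns a list of dicts, best first, with "score" (0 to 1); they miss things now and then, are a little off and sometimes report something else, mostly with a low value. They report only what shows in the picture. A call takes as long as a camera call. They do not tell look-alikes from the thing itself.
- env.recognise(picture, query): "position" ([x, y, z] in m, in world coordinates, good to about 4 mm: the middle of the surface that is visible of it).
- env.trace(picture, query): "pixels" (384x512 bool, what is visible of it).
- env.mark_of(picture, query): "position" ([x, y, z] in m, in world coordinates, good to about 4 mm: a listed point, or the origin of a listed thing).
The state is a dict: "time_s": time; "qpos": joint angles; "qd": joint speeds; "tau": joint torques, N m; "tool_pos": TCP position; "eef_rot": TCP orientation; "contact_force": force on the tool from outside, world axes, zero at the start; "moment": the same for the moment, N m; "grip_width": opening from 0.0 (shut) to 1.0 (fully open); "gripper_force": force on a finger pad.
Only numpy, scipy, OpenCV 4.12 (cv2) and the standard library are available. Lean on these libraries where they do the work, as an engineer would, in place of code of your own. Each camera call takes 0.05 s, during which the arm holds its last target. There are 200 camera calls.

## Working session

There is one attempt and no reset: what is moved stays moved. The work goes in short steps, Python scripts to look and compute and a shell command to move; the robot and the scene stay as the last step left them, time stands still between calls to the robot, and variables do not carry over. Pictures are saved under pics/ and viewed, at most 10 in all, crops included, and the job is handed in when it is done.

```bash
ls; mkdir -p pics; python3 - <<'E'
from plant import env
import cv2,numpy as np
s=env.read_state();print(s['time_s'],s['tool_pos'],s['eef_rot'],env.tcp_to_tips,s['grip_width'])
for n in ['scene','side']:
    p=env.read_camera(n);cv2.imwrite(f'pics/{n}0.png',p['img'])
    for q in ['chest','lid_handle','lid_hinge','till_floor','stay_bar','stay_pivot','tape_center','lamp','jar','screwdriver']:
        print(n,q,[(np.round(d['position'],3).tolist(),round(d['score'],2)) for d in env.mark_of(p,q)][:4])
    print([(np.round(d['position'],3).tolist(),round(d['score'],2)) for d in env.recognise(p,'tape_center')][:5])
E
```

```text
pics
0.0 [0.29102877 0.58058463 0.22633659] [-1.79890540e+02 -1.93263930e-02  1.53367947e+02] 0.022 0.9996486176976449
scene chest [([0.509, -0.049, -0.003], 0.82)]
scene lid_handle [([0.428, -0.036, 0.171], 0.55)]
scene lid_hinge [([0.604, -0.061, 0.103], 0.77)]
scene till_floor [([0.538, -0.085, 0.052], 0.84)]
scene stay_bar []
scene stay_pivot []
scene tape_center [([0.293, 0.308, 0.036], 0.96), ([0.4, 0.354, 0.021], 0.64), ([0.405, 0.255, 0.024], 0.55)]
scene lamp [([0.675, 0.437, -0.002], 0.55), ([0.594, -0.399, -0.001], 0.55), ([0.603, -0.061, 0.106], 0.41)]
scene jar [([0.595, -0.398, 0.001], 0.57)]
scene screwdriver [([0.411, -0.386, -0.0], 0.61)]
[([0.306, 0.306, 0.065], 0.85), ([0.417, 0.257, 0.046], 0.69), ([0.408, 0.352, 0.04], 0.5)]
side chest [([0.507, -0.047, 0.002], 0.93)]
side lid_handle [([0.431, -0.04, 0.165], 0.63)]
side lid_hinge [([0.603, -0.056, 0.101], 0.9)]
side till_floor []
side stay_bar []
side stay_pivot []
side tape_center [([0.288, 0.309, 0.035], 0.84), ([0.399, 0.356, 0.019], 0.73), ([0.408, 0.25, 0.027], 0.68)]
side lamp [([0.67, 0.436, 0.001], 0.85)]
side jar [([0.596, -0.389, -0.003], 0.79)]
side screwdriver [([0.413, -0.387, 0.0], 0.45)]
[([0.275, 0.322, 0.055], 0.92), ([0.398, 0.264, 0.041], 0.81), ([0.397, 0.361, 0.028], 0.56), ([0.584, -0.377, 0.064], 0.44)]
```

```bash
cat > h.py <<'E'
from plant import env
import cv2,numpy as np
from scipy.spatial.transform import Rotation as R
def cloud(p,mask=None):
    E=p['extrinsics'] if 'extrinsics' in p else tool()@p['hand_eye']
    z=p['z_map'];m=z>0
    if mask is not None:m&=mask
    v,u=np.nonzero(m);z=z[m]
    P=np.c_[(u-p['cx'])/p['fx']*z,(v-p['cy'])/p['fy']*z,z]
    return P@E[:3,:3].T+E[:3,3]
def tool():
    s=env.read_state();T=np.eye(4);T[:3,:3]=R.from_euler('xyz',s['eef_rot'],degrees=True).as_matrix();T[:3,3]=s['tool_pos'];return T
def pix(p,X):
    E=np.linalg.inv(p['extrinsics']);c=E[:3,:3]@np.array(X)+E[:3,3];return p['fx']*c[0]/c[2]+p['cx'],p['fy']*c[1]/c[2]+p['cy']
E
python3 - <<'E'
from h import *
a={}
for n in ['scene','side']:
    p=env.read_camera(n);a[n]=p
    c=cloud(p)
    L=c[(c[:,2]>.122)&(c[:,2]<.137)&(abs(c[:,0]-.51)<.16)&(abs(c[:,1]+.05)<.22)]
    r=cv2.minAreaRect(L[:,:2].astype(np.float32));print(n,'lid',r,np.median(L[:,2]))
    H=c[(c[:,2]>.155)&(c[:,2]<.185)&(abs(c[:,0]-.43)<.06)&(abs(c[:,1]+.04)<.1)]
    r=cv2.minAreaRect(H[:,:2].astype(np.float32));print('handle',r,H[:,2].max(),len(H))
    for nm,X in [('mid',(.406,.253)),('big',(.29,.308)),('small',(.4,.355))]:
        T=c[(np.hypot(c[:,0]-X[0],c[:,1]-X[1])<.05)&(c[:,2]>.012)]
        top=T[T[:,2]>np.percentile(T[:,2],98)-.006]
        print(nm,pix(p,(*X,.03)),'maxz',np.percentile(T[:,2],99),cv2.minAreaRect(top[:,:2].astype(np.float32)),cv2.minAreaRect(T[:,:2].astype(np.float32)))
p=a['scene'];u,v=map(int,pix(p,(.37,.31,.03)))
crop=cv2.resize(p['img'][max(v-60,0):v+60,max(0,u-80):u+80],(480,360))
cv2.imwrite('pics/a.png',np.hstack([cv2.resize(p['img'],(480,360))]));cv2.imwrite('pics/crop.png',crop);print(u,v)
E
```

```text
scene lid ((0.5096348524093628, -0.044335365295410156), (0.3238833248615265, 0.19523818790912628), 83.53736114501953) 0.12968446935903755
handle ((0.4323405921459198, -0.03570573031902313), (0.11844348162412643, 0.011972781270742416), 83.2523422241211) 0.17796544086685073 127
mid (np.float64(337.3290526449188), np.float64(221.3385630312871)) maxz 0.05774920712546327 ((0.40751269459724426, 0.2551219165325165), (0.05415930971503258, 0.02807222120463848), 85.39049530029297) ((0.4065365195274353, 0.25432518124580383), (0.06088998541235924, 0.03521565720438957), 82.67515563964844)
big (np.float64(367.84513122152333), np.float64(201.54879562889778)) maxz 0.07800421728248699 ((0.29155027866363525, 0.30542072653770447), (0.07562892138957977, 0.03743699565529823), 83.43101501464844) ((0.2939130365848541, 0.30369246006011963), (0.08682144433259964, 0.04772788658738136), 86.85121154785156)
small (np.float64(368.2749589920578), np.float64(234.01286996314133)) maxz 0.04375122352057944 ((0.4052458703517914, 0.35575732588768005), (0.03903476893901825, 0.020044155418872833), 65.7209701538086) ((0.40
[... 608 characters left out ...]
0206928253), (0.06318792700767517, 0.035309720784425735), 82.2986831665039)
big (np.float64(242.32864139424515), np.float64(293.19635080184526)) maxz 0.07777258420811742 ((0.28560543060302734, 0.3061038553714752), (0.0756462961435318, 0.04032178595662117), 88.8992919921875) ((0.28412193059921265, 0.30653268098831177), (0.08654434233903885, 0.04675794765353203), 89.20480346679688)
small (np.float64(200.03778049669296), np.float64(284.71285597455704)) maxz 0.04292215981044112 ((0.39838021993637085, 0.3551058769226074), (0.04129144549369812, 0.024097176268696785), 70.45114135742188) ((0.398080438375473, 0.3556049168109894), (0.04175852984189987, 0.025179250165820122), 67.61065673828125)
358 220
```

View pics/scene0.png

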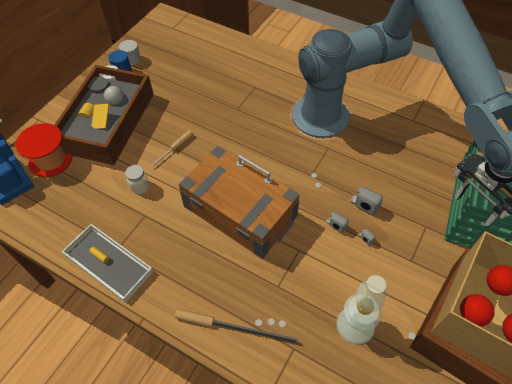

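View pics/side0.png

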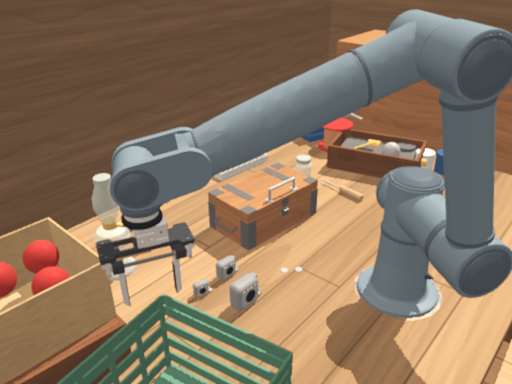

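View pics/crop.png

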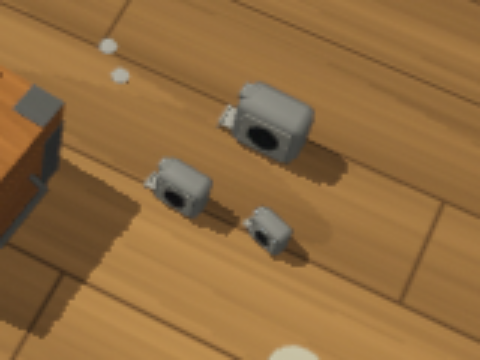

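The tape candidates in the scene picture are big (367,201), middle (337,222) and small (368,237). The middle one is 54 mm high, so it is the target, at about (0.404, 0.255), with its long axis along world y. In the crop it is the one at (182,190), beside the chest, and its hook points at the chest. The chest yaw is about -6.5° and the lid is closed, with the handle at (0.4285, -0.0355, 0.168).

```bash
python3 -m crank '[[9.4,[2,-5,1],[0,0,-0.1]],[9.4,[3,-10,1],[0,0,-0.2]],[9.4,[4,-15,1],[0,0,-0.35]],[9.4,[5,-20,1],[0,0,-0.5]],[9.4,[6,-25,1],[0,0,-0.65]],[9.4,[7,-30,1],[0,0,-0.8]],[9.4,[8,-35,1],[0,0,-0.95]],[9.4,[9,-40,1],[0,0,-1.05]]]'; python3 -m crank '[[6,[2,-5,0],[0,0,-0.07]],[6,[3,-10,0],[0,0,-0.12]],[6,[4,-15,0],[0,0,-0.17]],[5,[4.7,-20,0],[0,0,-0.17]],[5,[4.7,-21.5,0],[0,0,-0.17]],[5,[4.7,-21.6,0],[0,0,-0.17]],[5,[4.7,-21.6,0],[0,0,-0.17]],[5,[4.7,-21.6,0],[0,0,-0.17]]]'
python3 - <<'E'
from h import *
s=env.read_state();print(s['tool_pos'],s['eef_rot'],s['qpos'])
p=env.read_camera('wrist');c=cloud(p)
H=c[(c[:,2]>.155)&(c[:,2]<.185)&(abs(c[:,0]-.43)<.06)&(abs(c[:,1]+.04)<.1)]
print(cv2.minAreaRect(H[:,:2].astype(np.float32)),np.percentile(H[:,2],[50,98]),len(H))
L=c[(c[:,2]>.122)&(c[:,2]<.137)];print(cv2.minAreaRect(L[:,:2].astype(np.float32)))
E
```

```text
time_s: 2.1
tool_pos: [0.3791, 0.1906, 0.2377]
eef_rot: [179.9, -0.0, 93.0]
contact_force: [1.0, 1.0, -0.2]
grip_width: 0.999
gripper_force: 0.0
time_s: 2.9
tool_pos: [0.426, -0.0225, 0.2374]
eef_rot: [-180.0, -0.0, 83.6]
contact_force: [1.0, 0.1, -0.2]
grip_width: 0.53
gripper_force: 0.0
[ 0.42596927 -0.02251674  0.23740338] [-1.79996255e+02 -1.89041655e-02  8.35563251e+01] [-1.83427027e+01 -1.85349924e+01  1.19805088e+02  1.80739459e-02
  7.87374670e+01 -1.19025595e+01]
((0.4309917092323303, -0.036716584116220474), (0.11866473406553268, 0.009766330011188984), 83.66753387451172) [0.17141913 0.17323061] 2130
((0.5097315907478333, -0.04767906665802002), (0.3191797137260437, 0.19214993715286255), 83.33699035644531)
```

```bash
python3 -m crank '[[5,[0.5,-1.5,-2],[0,0,0]],[5,[0.5,-1.5,-4.5],[0,0,0]],[5,[0.5,-1.5,-6.6],[0,0,0]],[5,[0.5,-1.5,-6.6],[0,0,0]],[0,[0.5,-1.5,-6.6],[0,0,0]],[0,[0.5,-1.5,-6.6],[0,0,0]],[0,[0.5,-1.5,-6.6],[0,0,0]],[0,[0.5,-1.5,-6.6],[0,0,0]]]'
python3 - <<'E'
from h import *
ex=np.array([.9936,-.1132])
def P(t):return np.array([-.175*np.cos(t)+.068*np.sin(t),.175*np.sin(t)+.068*np.cos(t)])
t=np.linspace(0,1.66,25)
for a in t:
    d=P(a)-P(0);print(round(a,2),np.round(100*np.r_[ex*d[0],d[1]],2))
E
```

```text
time_s: 3.75
tool_pos: [0.4316, -0.0387, 0.1724]
eef_rot: [179.9, 0.0, 83.5]
contact_force: [-0.6, -0.8, -0.3]
grip_width: 0.226
gripper_force: 0.0
0.0 [ 0. -0.  0.]
0.07 [ 0.51 -0.06  1.19]
0.14 [ 1.1  -0.13  2.35]
0.21 [ 1.76 -0.2   3.46]
0.28 [ 2.51 -0.29  4.52]
0.35 [ 3.32 -0.38  5.53]
0.42 [ 4.2  -0.48  6.48]
0.48 [ 5.14 -0.59  7.36]
0.55 [ 6.15 -0.7   8.18]
0.62 [ 7.2  -0.82  8.93]
0.69 [ 8.31 -0.95  9.6 ]
0.76 [ 9.45 -1.08 10.19]
0.83 [10.64 -1.21 10.7 ]
0.9 [11.86 -1.35 11.13]
0.97 [13.1  -1.49 11.47]
1.04 [14.37 -1.64 11.73]
1.11 [15.65 -1.78 11.89]
1.18 [16.93 -1.93 11.97]
1.25 [18.22 -2.08 11.96]
1.31 [19.51 -2.22 11.85]
1.38 [20.79 -2.37 11.66]
1.45 [22.05 -2.51 11.38]
1.52 [23.28 -2.65 11.01]
1.59 [24.49 -2.79 10.56]
1.66 [25.67 -2.92 10.02]
```

```bash
python3 -m crank '[[0,[0,0,0],[0,0,0]],[0,[0,0,0],[0,0,0]],[0,[0,0,0],[0,0,0]],[0,[0,0,0],[0,0,0]],[0,[0.5,-0.05,1.2],[0,0,0]],[0,[1.1,-0.13,2.35],[0,0,0]],[0,[1.76,-0.2,3.46],[0,0,0]],[0,[2.5,-0.29,4.52],[0,0,0]]]'
```

```text
time_s: 4.55
tool_pos: [0.4543, -0.0413, 0.2171]
eef_rot: [-179.6, 0.0, 83.5]
contact_force: [-9.5, 0.4, 1.8]
grip_width: 0.096
gripper_force: 30.0
```

```bash
python3 -m crank '[[0,[0.81,-0.09,1.01],[0,0,0]],[0,[1.69,-0.19,1.96],[0,0,0]],[0,[2.63,-0.3,2.84],[0,0,0]],[0,[3.64,-0.41,3.66],[0,0,0]],[0,[4.69,-0.53,4.41],[0,0,0]],[0,[5.8,-0.66,5.08],[0,0,0]],[0,[6.94,-0.79,5.67],[0,0,0]],[0,[8.13,-0.92,6.18],[0,0,0]]]'
```

```text
time_s: 5.35
tool_pos: [0.538, -0.0512, 0.2811]
eef_rot: [180.0, 0.1, 83.5]
contact_force: [-5.3, -1.3, 5.1]
grip_width: 0.095
gripper_force: 30.0
```

```bash
python3 -m crank '[[0,[1.22,-0.14,0.43],[0,0,0]],[0,[2.46,-0.28,0.77],[0,0,0]],[0,[3.73,-0.43,1.03],[0,0,0]],[0,[5.01,-0.57,1.19],[0,0,0]],[0,[6.29,-0.72,1.27],[0,0,0]],[0,[7.58,-0.87,1.26],[0,0,0]],[0,[8.87,-1.01,1.15],[0,0,0]],[0,[10.15,-1.16,0.96],[0,0,0]]]'
```

```text
time_s: 6.15
tool_pos: [0.6401, -0.0631, 0.2897]
eef_rot: [179.9, 0.1, 83.4]
contact_force: [-1.2, -2.3, 0.7]
grip_width: 0.096
gripper_force: 30.0
```

```bash
python3 -m crank '[[0,[0.63,-0.07,-0.14],[0,0,0]],[0,[1.26,-0.14,-0.28],[0,0,0]],[0,[1.9,-0.21,-0.46],[0,0,0]],[0,[2.49,-0.28,-0.65],[0,0,0]],[0,[3.1,-0.35,-0.88],[0,0,0]],[0,[3.7,-0.42,-1.1],[0,0,0]],[0,[4.3,-0.49,-1.35],[0,0,0]],[0,[4.75,-0.54,-1.55],[0,0,0]]]'
python3 -m crank '[[0,[0.1,0,0],[0,0,0]],[0,[0.1,0,0],[0,0,0]],[0,[0.1,0,0],[0,0,0]],[2.6,[0.1,0,0],[0,0,0]],[2.6,[0.1,0,0],[0,0,0]],[2.6,[0.1,0,0],[0,0,0]],[2.6,[0.1,0,0],[0,0,0]],[2.6,[0.1,0,0],[0,0,0]]]'
python3 - <<'E'
from h import *
for n in ['side','scene']:
    p=env.read_camera(n);cv2.imwrite(f'pics/{n}1.png',p['img'])
    for q in ['lid_handle','lid_hinge','till_floor','stay_bar','stay_pivot','lid_catch']:
        print(n,q,[(np.round(d['position'],3).tolist(),round(d['score'],2)) for d in env.mark_of(p,q)][:3])
E
```

```text
time_s: 6.95
tool_pos: [0.6867, -0.0684, 0.2725]
eef_rot: [-180.0, 0.1, 83.4]
contact_force: [-13.3, -3.0, 19.2]
grip_width: 0.094
gripper_force: 30.0
time_s: 7.75
tool_pos: [0.6874, -0.0674, 0.2723]
eef_rot: [-180.0, -0.0, 83.5]
contact_force: [-0.6, -0.2, -0.0]
grip_width: 0.278
gripper_force: 0.0
side lid_handle [([0.685, -0.071, 0.264], 0.67)]
side lid_hinge [([0.602, -0.056, 0.104], 0.61)]
side till_floor [([0.538, -0.09, 0.056], 0.68)]
side stay_bar [([0.486, 0.054, 0.107], 0.69)]
side stay_pivot [([0.573, 0.082, 0.107], 0.47)]
side lid_catch [([0.641, 0.038, 0.191], 0.96)]
scene lid_handle [([0.685, -0.064, 0.272], 0.82)]
scene lid_hinge [([0.605, -0.06, 0.102], 0.78)]
scene till_floor [([0.538, -0.085, 0.055], 0.79)]
scene stay_bar [([0.487, 0.058, 0.105], 0.59)]
scene stay_pivot [([0.57, 0.08, 0.105], 0.48)]
scene lid_catch [([0.642, 0.036, 0.193], 0.78)]
```

View pics/side1.png

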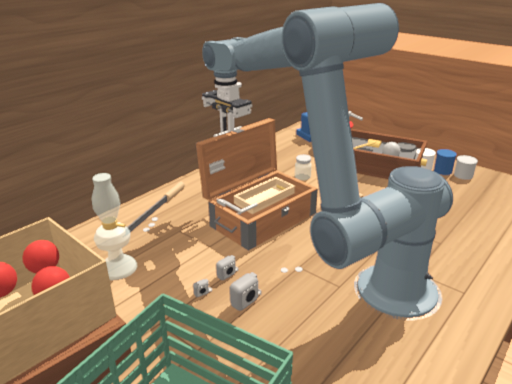

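```bash
python3 -m crank '[[2.6,[0,0,4],[0,0,0]],[2.6,[0,0,8],[0,0,0]],[2.6,[0,0,11],[0,0,0]],[2.6,[-5,2,11.5],[0,0,0]],[2.6,[-9.5,4,11.5],[-0.015,-0.14,0]],[2.6,[-14,6.5,11],[-0.03,-0.28,0]],[2.6,[-18.5,9,11],[-0.048,-0.42,0]],[2.6,[-22.5,11.5,10],[-0.063,-0.56,0]]]'
python3 - <<'E'
from h import *
s=env.read_state();print(s['tool_pos'],s['qpos'])
T=tool();print(np.round(T,3).tolist())
p=env.read_camera('scene')
for q in ['lid_handle','stay_bar','stay_pivot']:print(q,[(np.round(d['position'],3).tolist(),round(d['score'],2)) for d in env.mark_of(p,q)][:3])
m=env.trace(p,'stay_bar')
if m:
    c=cloud(p,m[0]['pixels']);c=c[(c[:,2]>.1)&(c[:,2]<.12)];print(m[0]['score'],len(c));
    d=c[:,:2]-np.array([.5097,-.0477]);X=d@[.9936,-.1132];Y=d@[.1132,.9936]
    b=X<-.02;print('bar X',np.median(X[b]),'Y',np.percentile(Y[b],[2,50,98]),'z',np.median(c[b,2]))
E
```

```text
time_s: 9.25
tool_pos: [0.4857, 0.0333, 0.3791]
eef_rot: [149.9, -0.0, 83.4]
contact_force: [-1.5, 1.5, 0.4]
grip_width: 0.277
gripper_force: 0.0
[0.48565079 0.03330816 0.37912868] [-10.55320032 -33.20177766 118.80047707   2.23892167  64.39951469
  -4.41816722]
[[0.114, 0.86, 0.498, 0.486], [0.993, -0.099, -0.057, 0.033], [0.0, 0.501, -0.865, 0.379], [0.0, 0.0, 0.0, 1.0]]
lid_handle [([0.685, -0.067, 0.272], 0.58)]
stay_bar [([0.486, 0.056, 0.107], 0.7), ([0.684, -0.066, 0.273], 0.3)]
stay_pivot [([0.569, 0.08, 0.108], 0.58)]
0.73 0
  return _methods._mean(a, axis=axis, dtype=dtype,
  ret = ret.dtype.type(ret / rcount)
Traceback (most recent call last):
IndexError: index -1 is out of bounds for axis 0 with size 0
```

```bash
python3 -m crank '[[3,[-1,1,-3],[0,0,0]],[3,[-2,1.5,-6],[0,0,0]],[3,[-3,2,-9],[0,0,0]],[3,[-3.5,2.5,-12],[0,0,0]],[3,[-4,2.8,-14],[0,0,0]],[3,[-4,2.8,-15],[0,0,0]],[3,[-4,2.8,-15],[0,0,0]],[3,[-4,2.8,-15],[0,0,0]]]'
python3 - <<'E'
from h import *
T=tool();print(np.round(T,4).tolist(),env.read_state()['qpos'])
p=env.read_camera('wrist');cv2.imwrite('pics/w1.png',p['img'])
for q in ['stay_bar','stay_pivot']:print(q,[(np.round(d['position'],3).tolist(),round(d['score'],2)) for d in env.mark_of(p,q)][:3])
m=env.trace(p,'stay_bar')
for k in m[:1]:
    c=cloud(p,k['pixels']);d=c[:,:2]-np.array([.5097,-.0477]);X=d@[.9936,-.1132];Y=d@[.1132,.9936];b=Y<.125
    print(len(c),'X',np.percentile(X[b],[5,50,95]),'Y',np.percentile(Y[b],[2,50,98]),'z',np.percentile(c[b,2],[5,50,95]))
E
```

```text
time_s: 10.3
tool_pos: [0.4484, 0.0603, 0.2296]
eef_rot: [150.3, -0.0, 83.4]
contact_force: [0.2, 0.2, 0.7]
grip_width: 0.322
gripper_force: 0.0
[[0.1143, 0.863, 0.492, 0.4484], [0.9934, -0.0994, -0.0566, 0.0603], [0.0001, 0.4953, -0.8687, 0.2296], [0.0, 0.0, 0.0, 1.0]] [ -6.83714084 -34.5180369  134.69501895   0.18111577  50.13600967
  -0.3499551 ]
stay_bar [([0.483, 0.055, 0.103], 0.62)]
stay_pivot [([0.575, 0.082, 0.101], 0.97)]
1726 X [-0.0432128  -0.04019477 -0.03492927] Y [0.07287084 0.09899904 0.12371681] z [0.1050304  0.10866565 0.1103104 ]
```

View pics/w1.png

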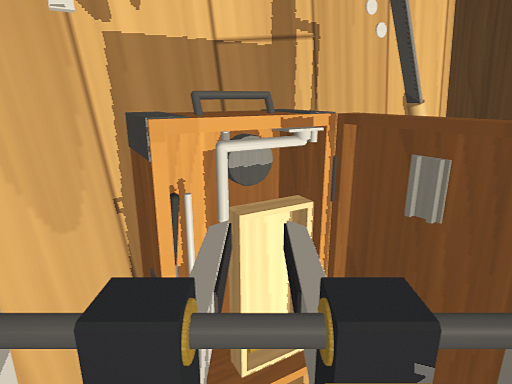

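```bash
python3 -m crank '[[3,[0.6,-0.1,-3],[0,0,0]],[3,[1.2,-0.2,-6],[0,0,0]],[3,[1.85,-0.3,-8.6],[0,0,0]],[3,[1.85,-0.3,-9.6],[0,0,0]],[3,[1.85,-0.3,-9.6],[0,0,0]],[3,[2.4,-0.35,-10.5],[0,0,0]],[3,[2.4,-0.35,-10.5],[0,0,0]],[3,[2.4,-0.35,-10.5],[0,0,0]]]'
python3 -c "
from h import *
print(np.round(tool(),4).tolist(),env.read_state()['qpos'])"
```

```text
time_s: 11.3
tool_pos: [0.4714, 0.0573, 0.1244]
eef_rot: [150.3, -0.0, 83.5]
contact_force: [-0.9, -0.4, 0.8]
grip_width: 0.317
gripper_force: 0.0
[[0.1136, 0.8626, 0.493, 0.4714], [0.9935, -0.0987, -0.0562, 0.0573], [0.0002, 0.4962, -0.8682, 0.1244], [0.0, 0.0, 0.0, 1.0]] [ -6.8950875  -19.71423664 137.07761891   0.35641067  32.88986422
  -0.61739717]
```

```bash
python3 -m crank '[[3,[0.5,-0.1,-0.9],[0,0,0]],[3,[1,-0.15,-1.7],[0,0,0]],[3,[1,-0.15,-1.7],[0,0,0]],[0,[1,-0.15,-1.7],[0,0,0]],[0,[1,-0.15,-1.7],[0,0,0]],[0,[1,-0.15,-1.7],[0,0,0]],[0,[1,-0.15,-1.7],[0,0,0]],[0,[1,-0.15,-1.7],[0,0,0]]]'
python3 - <<'E'
from h import *
print(np.round(tool()[:3,3],4))
ex=np.array([.9936,-.1132])
for a in np.linspace(0,1.75,22):
    print(round(a,2),np.round(8.5*np.r_[ex*(1-np.cos(a)),np.sin(a)],2))
E
```

```text
time_s: 12.1
tool_pos: [0.4822, 0.0557, 0.1075]
eef_rot: [150.1, -0.0, 83.5]
contact_force: [5.2, -0.0, 0.1]
grip_width: 0.097
gripper_force: 30.0
[0.4822 0.0557 0.1075]
0.0 [ 0. -0.  0.]
0.08 [ 0.03 -0.    0.71]
0.17 [ 0.12 -0.01  1.41]
0.25 [ 0.26 -0.03  2.1 ]
0.33 [ 0.46 -0.05  2.78]
0.42 [ 0.72 -0.08  3.44]
0.5 [ 1.03 -0.12  4.08]
0.58 [ 1.4  -0.16  4.68]
0.67 [ 1.81 -0.21  5.26]
0.75 [ 2.27 -0.26  5.79]
0.83 [ 2.77 -0.32  6.29]
0.92 [ 3.31 -0.38  6.75]
1.0 [ 3.88 -0.44  7.15]
1.08 [ 4.49 -0.51  7.51]
1.17 [ 5.12 -0.58  7.82]
1.25 [ 5.78 -0.66  8.07]
1.33 [ 6.46 -0.74  8.26]
1.42 [ 7.15 -0.81  8.4 ]
1.5 [ 7.85 -0.89  8.48]
1.58 [ 8.55 -0.97  8.5 ]
1.67 [ 9.25 -1.05  8.46]
1.75 [ 9.95 -1.13  8.36]
```

```bash
python3 -m crank '[[0,[0.03,0,0.71],[0,0,0]],[0,[0.12,-0.01,1.41],[0,0,0]],[0,[0.26,-0.03,2.1],[0,0,0]],[0,[0.46,-0.05,2.78],[0,0,0]],[0,[0.72,-0.08,3.44],[0,0,0]],[0,[1.03,-0.12,4.08],[0,0,0]],[0,[1.4,-0.16,4.68],[0,0,0]],[0,[1.81,-0.21,5.26],[0,0,0]]]'
```

```text
time_s: 12.9
tool_pos: [0.4956, 0.0541, 0.156]
eef_rot: [151.0, 0.0, 83.5]
contact_force: [-14.6, -1.0, 6.3]
grip_width: 0.096
gripper_force: 30.0
```

```bash
python3 -m crank '[[0,[0.46,-0.05,0.53],[0,0,0]],[0,[0.96,-0.11,1.03],[0,0,0]],[0,[1.5,-0.17,1.49],[0,0,0]],[0,[2.07,-0.23,1.89],[0,0,0]],[0,[2.68,-0.3,2.25],[0,0,0]],[0,[3.31,-0.37,2.56],[0,0,0]],[0,[3.97,-0.45,2.81],[0,0,0]],[0,[4.65,-0.53,3],[0,0,0]]]'
```

```text
time_s: 13.7
tool_pos: [0.5455, 0.0484, 0.1883]
eef_rot: [150.4, -0.0, 83.5]
contact_force: [-1.2, -0.4, -1.7]
grip_width: 0.095
gripper_force: 30.0
```

```bash
python3 -m crank '[[0,[0.69,-0.07,0.14],[0,0,0]],[0,[1.39,-0.15,0.22],[0,0,0]],[0,[2.09,-0.23,0.24],[0,0,0]],[0,[2.79,-0.31,0.2],[0,0,0]],[0,[3.3,-0.37,0.12],[0,0,0]],[0,[3.6,-0.4,0.08],[0,0,0]],[0,[3.6,-0.4,0.08],[0,0,0]],[0,[3.6,-0.4,0.08],[0,0,0]]]'
python3 - <<'E'
from h import *
for n in ['side','scene']:
    p=env.read_camera(n)
    for q in ['lid_handle','stay_bar','stay_pivot']:
        print(n,q,[(np.round(d['position'],3).tolist(),round(d['score'],2)) for d in env.mark_of(p,q)][:2])
E
```

```text
time_s: 14.5
tool_pos: [0.5815, 0.0442, 0.1895]
eef_rot: [150.3, 0.0, 83.5]
contact_force: [-2.1, -3.1, -0.4]
grip_width: 0.096
gripper_force: 30.0
side lid_handle [([0.642, 0.04, 0.194], 0.22)]
side stay_bar [([0.584, 0.044, 0.193], 0.63)]
side stay_pivot [([0.672, 0.432, -0.001], 0.3)]
scene lid_handle [([0.685, -0.066, 0.271], 0.71)]
scene stay_bar [([0.585, 0.045, 0.193], 0.39)]
scene stay_pivot [([0.57, 0.079, 0.106], 0.6)]
```

```bash
python3 -m crank '[[0,[0.2,-0.02,-0.03],[0,0,0]],[0,[0.4,-0.04,-0.06],[0,0,0]],[0,[0.4,-0.04,-0.06],[0,0,0]],[0,[0.4,-0.04,-0.06],[0,0,0]],[0,[0.4,-0.04,-0.06],[0,0,0]],[0,[0.4,-0.04,-0.06],[0,0,0]],[0,[0.4,-0.04,-0.06],[0,0,0]],[0,[0.4,-0.04,-0.06],[0,0,0]]]'
```

```text
time_s: 15.7
tool_pos: [0.5836, 0.0441, 0.1887]
eef_rot: [150.7, 0.1, 83.5]
contact_force: [-21.6, -4.6, 13.9]
grip_width: 0.093
gripper_force: 30.0
```

```bash
python3 -m crank '[[2.4,[-0.1,0,0],[0,0,0]],[2.4,[-0.1,0,0],[0,0,0]],[2.4,[-0.1,0,0],[0,0,0]],[2.4,[-0.1,0,0],[0,0,0]],[2.4,[-0.6,0.05,0.9],[0,0,0]],[2.4,[-1.3,0.14,2.2],[0,0,0]],[2.4,[-2.3,0.25,4],[0,0,0]],[2.4,[-4.5,0.5,7.8],[0,0,0]]]'
python3 - <<'E'
from h import *
for n in ['side','scene']:
    p=env.read_camera(n)
    for q in ['lid_handle','stay_bar','lid_catch']:
        print(n,q,[(np.round(d['position'],3).tolist(),round(d['score'],2)) for d in env.mark_of(p,q)][:2])
E
```

```text
time_s: 16.5
tool_pos: [0.5387, 0.0491, 0.2649]
eef_rot: [150.7, -0.0, 83.5]
contact_force: [0.5, -0.4, 0.4]
grip_width: 0.253
gripper_force: 0.0
side lid_handle [([0.688, -0.07, 0.269], 0.95)]
side stay_bar [([0.584, 0.044, 0.191], 0.63)]
side lid_catch [([0.604, -0.058, 0.1], 0.74), ([0.642, 0.038, 0.191], 0.6)]
scene lid_handle [([0.683, -0.067, 0.271], 0.67)]
scene stay_bar [([0.585, 0.046, 0.188], 0.41)]
scene lid_catch [([0.641, 0.035, 0.19], 0.72)]
```

```bash
python3 -m crank '[[2.6,[0,0,4],[0,0,0]],[2.6,[0,-1,8.5],[0,0,0]],[2.6,[0,-2,12],[0.015,0.13,0]],[2.6,[3,-4.5,12.5],[0.03,0.26,0]],[2.6,[6.5,-6.5,12.5],[0.045,0.39,0]],[2.6,[10,-9,12.5],[0.058,0.508,0]],[2.6,[13,-11,12],[0.058,0.508,0]],[2.6,[14.85,-11.65,11.5],[0.058,0.508,0]]]'
python3 -m crank '[[2.6,[0,0,0],[0,0,0]],[2.6,[0,0,0],[0,0,0]],[2.6,[0,0,0],[0,0,0]],[2.6,[0,0,0],[0,0,0]],[2.6,[0,0,0],[0,0,0]],[2.6,[0,0,0],[0,0,0]],[2.6,[0,0,0],[0,0,0]],[2.6,[0,0,0],[0,0,0]]]'
```

```text
time_s: 17.7
tool_pos: [0.6911, -0.07, 0.3773]
eef_rot: [180.0, -0.0, 83.3]
contact_force: [-1.5, 0.2, 1.2]
grip_width: 0.272
gripper_force: 0.0
time_s: 18.5
tool_pos: [0.6887, -0.0674, 0.3818]
eef_rot: [179.7, 0.0, 83.5]
contact_force: [0.8, -0.5, -0.2]
grip_width: 0.279
gripper_force: 0.0
```

Descend by 11 cm and 0.15 cm back in x, then close.

```bash
python3 -m crank '[[2.9,[-0.15,0,-4],[0,0,0]],[2.9,[-0.15,0,-7.5],[0,0,0]],[2.9,[-0.15,0,-9.5],[0,0,0]],[2.9,[-0.15,0,-10.9],[0,0,0]],[2.9,[-0.15,0,-10.9],[0,0,0]],[0,[-0.15,0,-10.9],[0,0,0]],[0,[-0.15,0,-10.9],[0,0,0]],[0,[-0.15,0,-10.9],[0,0,0]]]'
python3 -m crank '[[0,[0,0,0],[0,0,0]],[0,[0,0,0],[0,0,0]],[0,[0,0,0],[0,0,0]],[0,[0,0,0],[0,0,0]],[0,[0,0,0],[0,0,0]],[0,[0,0,0],[0,0,0]],[0,[0,0,0],[0,0,0]],[0,[0,0,0],[0,0,0]]]'
python3 - <<'E'
from h import *
ex=np.array([.9936,-.1132])
def P(t):return np.array([-.175*np.cos(t)+.068*np.sin(t),.175*np.sin(t)+.068*np.cos(t)])
for a in np.linspace(1.655,1.02,26):
    d=P(a)-P(1.655);print(round(a,3),np.round(100*np.r_[ex*d[0],d[1]],2))
E
```

```text
time_s: 19.3
tool_pos: [0.6867, -0.0675, 0.2747]
eef_rot: [179.8, 0.0, 83.5]
contact_force: [-3.3, 0.4, 3.6]
grip_width: 0.097
gripper_force: 30.1
time_s: 20.1
tool_pos: [0.6867, -0.0675, 0.2747]
eef_rot: [179.7, 0.0, 83.5]
contact_force: [-6.1, 0.2, 4.2]
grip_width: 0.092
gripper_force: 30.0
1.655 [ 0. -0.  0.]
1.63 [-0.43  0.05  0.2 ]
1.604 [-0.86  0.1   0.4 ]
1.579 [-1.3   0.15  0.58]
1.553 [-1.74  0.2   0.75]
1.528 [-2.19  0.25  0.91]
1.503 [-2.64  0.3   1.06]
1.477 [-3.09  0.35  1.19]
1.452 [-3.55  0.4   1.32]
1.426 [-4.01  0.46  1.43]
1.401 [-4.47  0.51  1.53]
1.376 [-4.94  0.56  1.62]
1.35 [-5.41  0.62  1.7 ]
1.325 [-5.88  0.67  1.76]
1.299 [-6.35  0.72  1.82]
1.274 [-6.82  0.78  1.86]
1.249 [-7.29  0.83  1.89]
1.223 [-7.77  0.88  1.9 ]
1.198 [-8.24  0.94  1.91]
1.172 [-8.71  0.99  1.9 ]
1.147 [-9.19  1.05  1.88]
1.122 [-9.66  1.1   1.85]
1.096 [-10.13   1.15   1.81]
1.071 [-10.6    1.21   1.75]
1.045 [-11.07   1.26   1.68]
1.02 [-11.54   1.31   1.6 ]
```

```bash
python3 -m crank '[[0,[-0.86,0.1,0.4],[0,0,0]],[0,[-1.74,0.2,0.75],[0,0,0]],[0,[-2.64,0.3,1.06],[0,0,0]],[0,[-3.55,0.4,1.32],[0,0,0]],[0,[-4.47,0.51,1.53],[0,0,0]],[0,[-5.41,0.62,1.7],[0,0,0]],[0,[-6.35,0.72,1.82],[0,0,0]],[0,[-7.29,0.83,1.89],[0,0,0]]]'
```

```text
time_s: 20.9
tool_pos: [0.6139, -0.059, 0.2929]
eef_rot: [179.6, 0.0, 83.5]
contact_force: [1.0, 0.3, 4.9]
grip_width: 0.097
gripper_force: 30.0
```

```bash
python3 -m crank '[[0,[-0.48,0.05,0.01],[0,0,0]],[0,[-0.95,0.11,0.02],[0,0,0]],[0,[-1.42,0.16,0.01],[0,0,0]],[0,[-1.9,0.22,-0.01],[0,0,0]],[0,[-2.37,0.27,-0.04],[0,0,0]],[0,[-2.6,0.3,-0.06],[0,0,0]],[0,[-2.84,0.32,-0.08],[0,0,0]],[0,[-2.84,0.32,-0.08],[0,0,0]]]'
```

```text
time_s: 21.7
tool_pos: [0.5852, -0.0557, 0.2915]
eef_rot: [179.7, -0.0, 83.5]
contact_force: [-1.0, 0.6, 6.3]
grip_width: 0.095
gripper_force: 30.0
```

```bash
python3 -m crank '[[0,[-0.12,0.01,-0.02],[0,0,0]],[0,[-0.24,0.02,-0.03],[0,0,0]],[0,[-0.36,0.04,-0.05],[0,0,0]],[0,[-0.47,0.05,-0.06],[0,0,0]],[0,[-0.55,0.06,-0.08],[0,0,0]],[0,[-0.6,0.07,-0.08],[0,0,0]],[0,[-0.6,0.07,-0.08],[0,0,0]],[0,[-0.6,0.07,-0.08],[0,0,0]]]'
python3 - <<'E'
from h import *
for n in ['side','scene']:
    p=env.read_camera(n)
    for q in ['lid_handle','stay_bar','lid_catch','stay_pivot']:
        print(n,q,[(np.round(d['position'],3).tolist(),round(d['score'],2)) for d in env.mark_of(p,q)][:2])
E
```

```text
time_s: 22.5
tool_pos: [0.5793, -0.055, 0.2906]
eef_rot: [179.7, -0.0, 83.5]
contact_force: [-0.3, 0.9, 5.2]
grip_width: 0.097
gripper_force: 30.0
side lid_handle [([0.582, -0.058, 0.284], 0.56)]
side stay_bar [([0.581, 0.046, 0.192], 0.58)]
side lid_catch [([0.584, 0.046, 0.193], 0.75), ([0.676, 0.435, 0.001], 0.4)]
side stay_pivot [([0.574, 0.083, 0.105], 0.63), ([0.602, -0.057, 0.102], 0.31)]
scene lid_handle [([0.575, -0.052, 0.292], 0.93)]
scene stay_bar []
scene lid_catch [([0.582, 0.043, 0.193], 0.71)]
scene stay_pivot []
```

```bash
python3 -m crank '[[0,[-0.1,0.01,-0.02],[0,0,0]],[0,[-0.2,0.02,-0.03],[0,0,0]],[0,[-0.3,0.03,-0.04],[0,0,0]],[0,[-0.4,0.05,-0.06],[0,0,0]],[0,[-0.4,0.05,-0.06],[0,0,0]],[0,[-0.4,0.05,-0.06],[0,0,0]],[0,[-0.4,0.05,-0.06],[0,0,0]],[0,[-0.4,0.05,-0.06],[0,0,0]]]'
```

```text
time_s: 23.8
tool_pos: [0.5759, -0.0547, 0.2902]
eef_rot: [179.6, -0.0, 83.5]
contact_force: [0.8, 0.3, 4.9]
grip_width: 0.094
gripper_force: 30.0
```

```bash
python3 -m crank '[[0,[-0.1,0.01,-0.02],[0,0,0]],[0,[-0.2,0.02,-0.03],[0,0,0]],[0,[-0.3,0.03,-0.05],[0,0,0]],[0,[-0.4,0.05,-0.07],[0,0,0]],[0,[-0.4,0.05,-0.07],[0,0,0]],[0,[-0.4,0.05,-0.07],[0,0,0]],[0,[-0.4,0.05,-0.07],[0,0,0]],[0,[-0.4,0.05,-0.07],[0,0,0]]]'
python3 - <<'E'
from h import *
p=env.read_camera('side')
for q in ['lid_handle','stay_bar','lid_catch']:
        print(q,[(np.round(d['position'],3).tolist(),round(d['score'],2)) for d in env.mark_of(p,q)][:2])
cv2.imwrite('pics/s3.png',cv2.resize(p['img'][100:270,170:340],(600,600)))
E
```

```text
time_s: 24.6
tool_pos: [0.574, -0.0545, 0.29]
eef_rot: [179.2, -0.0, 83.5]
contact_force: [9.7, -0.1, 4.0]
grip_width: 0.095
gripper_force: 30.0
lid_handle [([0.578, -0.057, 0.283], 0.71)]
stay_bar [([0.572, 0.083, 0.109], 0.72), ([0.579, 0.044, 0.19], 0.44)]
lid_catch [([0.581, 0.045, 0.192], 0.98)]
```

View pics/s3.png

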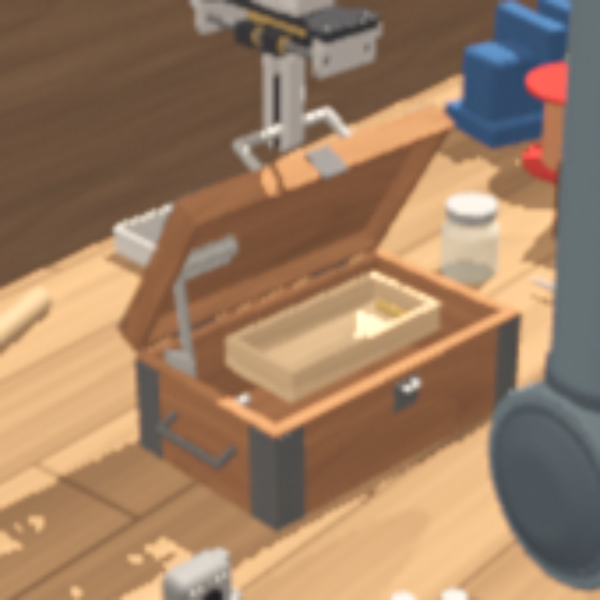

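The picture shows the bar seated in the catch at (210,255), and the +10 N in x confirms contact. Release the handle and rise.

```bash
python3 -m crank '[[0,[0.2,0,0],[0,0,0]],[2.4,[0.2,0,0],[0,0,0]],[2.4,[0.2,0,0],[0,0,0]],[2.4,[0.2,0,0],[0,0,0]],[2.4,[0.2,0,0.5],[0,0,0]],[2.4,[0.2,0,2.5],[0,0,0]],[2.4,[0.2,0,5.5],[0,0,0]],[2.4,[0.2,0,9.5],[0,0,0]]]'
python3 - <<'E'
from h import *
for n in ['side','scene']:
    p=env.read_camera(n)
    for q in ['lid_handle','lid_catch','till_floor']:
        print(q,[(np.round(d['position'],3).tolist(),round(d['score'],2)) for d in env.mark_of(p,q)][:2])
    print([(np.round(d['position'],3).tolist(),round(d['score'],2)) for d in env.mark_of(p,'tape_center')][:3])
    c=cloud(p);T=c[(np.hypot(c[:,0]-.404,c[:,1]-.255)<.05)&(c[:,2]>.012)];print(cv2.minAreaRect(T[T[:,2]>.05][:,:2].astype(np.float32)))
E
```

```text
time_s: 25.6
tool_pos: [0.5728, -0.054, 0.3825]
eef_rot: [180.0, -0.0, 83.5]
contact_force: [0.1, 0.0, 0.6]
grip_width: 0.257
gripper_force: 0.0
lid_handle [([0.576, -0.057, 0.285], 0.81), ([0.595, -0.39, -0.001], 0.47)]
lid_catch [([0.584, 0.047, 0.192], 0.94), ([0.602, -0.06, 0.105], 0.66)]
till_floor [([0.541, -0.089, 0.053], 0.68)]
[([0.407, 0.254, 0.026], 0.82), ([0.401, 0.356, 0.022], 0.78), ([0.29, 0.311, 0.036], 0.6)]
((0.3982369899749756, 0.25410014390945435), (0.057525474578142166, 0.03283040598034859), 85.84732818603516)
lid_handle [([0.575, -0.056, 0.294], 0.9)]
lid_catch [([0.583, 0.042, 0.191], 0.7)]
till_floor [([0.539, -0.088, 0.052], 0.63)]
[([0.291, 0.307, 0.036], 0.95), ([0.397, 0.355, 0.02], 0.74)]
((0.4078099727630615, 0.2562764883041382), (0.0577087476849556, 0.030838416889309883), 88.52168273925781)
```

```bash
python3 -m crank '[[6,[-3,5,0],[0,0,0]],[6,[-6,9,0],[0,0,0]],[6,[-9,13,0],[0,0,0]],[6,[-12,17,0],[0,0,0]],[6,[-15,21,-2],[0,0,0]],[6,[-16,24,-5],[0,0,0]],[6,[-17,26,-9],[0,0,0]],[6,[-17,26,-13],[0,0,0]]]'
python3 -m crank '[[6,[0,0,-1],[0,0,0]],[6,[0,0,-2],[0,0,0]],[6,[0,0,-3],[0,0,0]],[6,[0,0,-3],[0,0,0]],[6,[0,0,-3],[0,0,0]],[6,[0,0,-3],[0,0,0]],[6,[0,0,-3],[0,0,0]],[6,[0,0,-3],[0,0,0]]]'
python3 - <<'E'
from h import *
print(np.round(tool()[:3,3],4),env.read_state()['qpos'])
p=env.read_camera('wrist');c=cloud(p)
for q in ['tape_center']:print([(np.round(d['position'],3).tolist(),round(d['score'],2)) for d in env.mark_of(p,q)][:3])
T=c[(np.hypot(c[:,0]-.404,c[:,1]-.255)<.045)&(c[:,2]>.012)&(c[:,2]<.07)];print(len(T),np.percentile(T[:,2],98),cv2.minAreaRect(T[T[:,2]>.048][:,:2].astype(np.float32)),cv2.minAreaRect(T[T[:,2]>.03][:,:2].astype(np.float32)))
cv2.imwrite('pics/w2.png',p['img'])
E
```

```text
time_s: 26.9
tool_pos: [0.4023, 0.2079, 0.2521]
eef_rot: [179.7, -0.0, 83.7]
contact_force: [0.1, 0.0, -0.2]
grip_width: 0.639
gripper_force: 0.0
time_s: 27.7
tool_pos: [0.4043, 0.2057, 0.2242]
eef_rot: [179.6, -0.0, 83.5]
contact_force: [-0.1, -0.7, 0.1]
grip_width: 0.637
gripper_force: 0.0
[0.4043 0.2057 0.2242] [ 1.26604468e+01 -1.36292848e+01  1.17350350e+02 -1.11470397e-01
  7.59107840e+01  1.92242415e+01]
[([0.401, 0.252, 0.031], 0.91), ([0.291, 0.306, 0.036], 0.72)]
1843 0.05382942333416945 ((0.40426409244537354, 0.25265228748321533), (0.056078724563121796, 0.029013924300670624), 83.84669494628906) ((0.4047790765762329, 0.2535155713558197), (0.058048248291015625, 0.033418890088796616), 82.3460693359375)
```

View pics/w2.png

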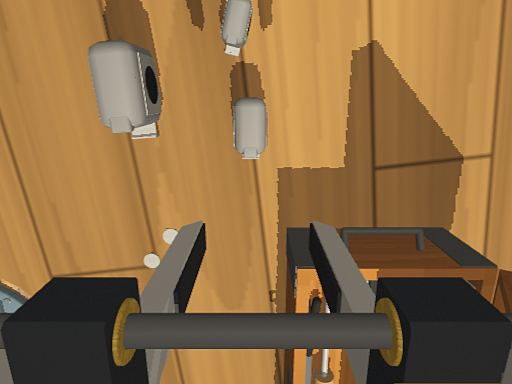

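```bash
python3 -m crank '[[6,[0,0,0],[0.13,-0.015,0]],[6,[0,0,0],[0.26,-0.03,0]],[6,[-0.2,0.2,-2],[0.39,-0.045,0]],[6,[-0.4,0.5,-5],[0.517,-0.059,0]],[6,[-0.45,0.6,-8],[0.517,-0.059,0]],[6,[-0.45,0.63,-11],[0.517,-0.059,0]],[6,[-0.45,0.63,-11.7],[0.517,-0.059,0]],[6,[-0.45,0.63,-11.7],[0.517,-0.059,0]]]'
python3 -c "
from h import *
print(np.round(tool(),4).tolist(),env.read_state()['qpos'])"
```

```text
time_s: 28.6
tool_pos: [0.399, 0.2121, 0.1062]
eef_rot: [179.8, -29.8, 83.4]
contact_force: [-0.0, -0.4, -0.1]
grip_width: 0.641
gripper_force: 0.0
[[0.0998, 0.9932, 0.0601, 0.399], [0.8619, -0.1165, 0.4936, 0.2121], [0.4972, 0.0025, -0.8676, 0.1062], [0.0, 0.0, 0.0, 1.0]] [ -4.19901207  -9.78226425 131.73082655  34.46333923  61.36244457
 -15.33912727]
```

Now 8 cm along the tool direction, then close.

```bash
python3 -m crank '[[6,[0.1,1.2,-2],[0,0,0]],[6,[0.25,2.4,-4],[0,0,0]],[6,[0.4,3.4,-5.8],[0,0,0]],[6,[0.5,3.95,-6.85],[0,0,0]],[6,[0.5,3.95,-6.85],[0,0,0]],[0,[0.5,3.95,-6.85],[0,0,0]],[0,[0.5,3.95,-6.85],[0,0,0]],[0,[0.5,3.95,-6.85],[0,0,0]]]'
python3 -m crank '[[0,[0,0,0],[0,0,0]],[0,[0,0,0],[0,0,0]],[0,[0,0,0.5],[0,0,0]],[0,[0,0,2],[0,0,0]],[0,[0,0,4],[0,0,0]],[0,[0,0,7],[0,0,0]],[0,[0,0,10],[0,0,0]],[0,[0,0,13],[0,0,0]]]'
python3 - <<'E'
from h import *
T=tool();print(np.round(T,4).tolist(),env.read_state()['qpos'])
p=env.read_camera('side')
print([(np.round(d['position'],3).tolist(),round(d['score'],2)) for d in env.mark_of(p,'tape_center')][:3])
cv2.imwrite('pics/s4.png',cv2.resize(p['img'][90:300,130:340],(600,600)))
E
```

```text
time_s: 29.4
tool_pos: [0.4055, 0.2514, 0.0393]
eef_rot: [179.5, -29.8, 83.5]
contact_force: [-0.1, 0.2, -0.1]
grip_width: 0.417
gripper_force: 0.0
time_s: 30.2
tool_pos: [0.404, 0.2513, 0.169]
eef_rot: [179.7, -29.8, 83.4]
contact_force: [0.7, -0.5, -2.2]
grip_width: 0.341
gripper_force: 30.0
[[0.0993, 0.9931, 0.0618, 0.404], [0.8624, -0.1168, 0.4925, 0.2513], [0.4964, 0.0044, -0.8681, 0.169], [0.0, 0.0, 0.0, 1.0]] [  1.69860867 -14.31475592 127.78934314  32.63847358  65.42996344
  -5.25314824]
[([0.407, 0.254, 0.157], 0.83), ([0.403, 0.353, 0.021], 0.72), ([0.287, 0.309, 0.035], 0.57)]
```

View pics/s4.png

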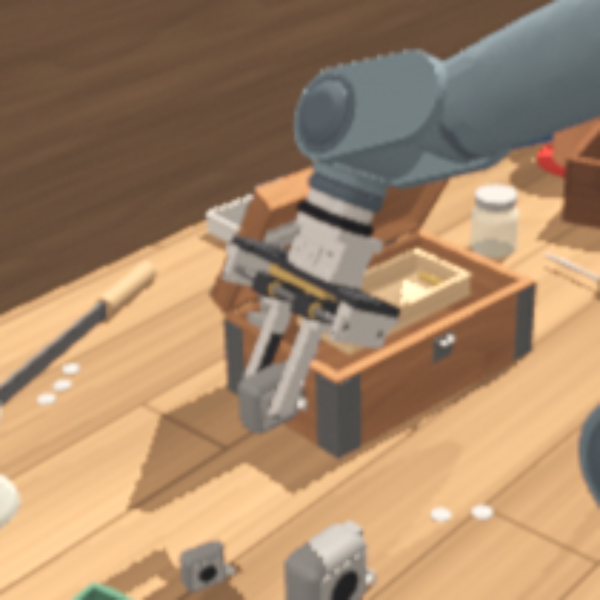

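```bash
python3 -m crank '[[0,[0,0,3],[0,0,-0.14]],[0,[-0.5,-1,6],[0,0,-0.28]],[0,[-0.5,-2,9],[0,0,-0.42]],[0,[-0.5,-4,10],[0,0,-0.56]],[0,[-0.5,-7,10],[0,0,-0.7]],[0,[-0.5,-10,10],[0,0,-0.84]],[0,[0,-13,10],[0,0,-0.98]],[0,[0.5,-16,10],[0,0,-1.12]]]'
python3 - <<'E'
from h import *
print(np.round(tool(),4).tolist(),env.read_state()['qpos'])
O=np.array([.5097,-.0477])
for n in ['scene','side']:
    p=env.read_camera(n);c=cloud(p)
    d=c[:,:2]-O;X=d@[.9936,-.1132];Y=d@[.1132,.9936];z=c[:,2]
    w=(abs(z-.085)<.004)&(X>-.04)&(X<.09)&(abs(Y+.036)<.13)
    print(n,len(X[w]),'Y wall',np.percentile(Y[w],[1,99]))
    f=w&(X<.01)&(abs(Y+.036)<.09);print(' front wall X',np.percentile(X[f],[3,50,97]),len(X[f]))
    b=w&(X>.05)&(abs(Y+.036)<.09)
    if b.sum():print(' back X',np.percentile(X[b],[3,50,97]))
    g=(X>.005)&(X<.065)&(abs(Y+.036)<.088)&(z<.084)&(z>.04);print(' floor z',np.percentile(z[g],[3,25,50,75,97]) if g.sum() else 0)
    print(env.mark_of(p,'lid_handle')[:1],env.mark_of(p,'lid_catch')[:1])
E
```

```text
time_s: 31.1
tool_pos: [0.4088, 0.0903, 0.2659]
eef_rot: [179.8, -29.7, 18.9]
contact_force: [0.3, 0.5, -1.7]
grip_width: 0.336
gripper_force: 30.0
[[0.8218, 0.3226, 0.4697, 0.4088], [0.282, -0.9465, 0.1566, 0.0903], [0.4951, 0.0038, -0.8688, 0.2659], [0.0, 0.0, 0.0, 1.0]] [-12.84131701 -45.18258394 136.50880988  16.66715616  63.69592129
  54.17795104]Traceback (most recent call last):
  File "<stdin>", line 8, in <module>
    return _quantile_unchecked(
        a, q, axis, out, overwrite_input, method, keepdims, weights)
    return _ureduce(a,
                    func=_quantile_ureduce_func,
    ...<5 lines>...
                    overwrite_input=overwrite_input,
                    method=method)
    r = func(a, **kwargs)
    result = _quantile(arr,
                       quantiles=q,
    ...<2 lines>...
                       out=out,
                       weights=wgt)
    slices_having_nans = np.isnan(arr[-1, ...])
                                  ~~~^^^^^^^^^
IndexError: index -1 is out of bounds for axis 0 with size 0
```

```bash
python3 -m crank '[[0,[0.5,-3,0],[0,0,-0.14]],[0,[0.9,-6,0],[0,0,-0.28]],[0,[1.2,-9,0],[0,0,-0.443]],[0,[1.5,-12,0],[0,0,-0.443]],[0,[2,-15,0],[0,0,-0.443]],[0,[2.1,-18,0],[0,0,-0.443]],[0,[2.1,-18,0],[0,0,-0.443]],[0,[2.1,-18,0],[0,0,-0.443]]]'
python3 - <<'E'
from h import *
print(np.round(tool(),4).tolist(),env.read_state()['qpos'])
O=np.array([.5097,-.0477])
for n in ['wrist','side']:
    p=env.read_camera(n);c=cloud(p)
    if n=='wrist':cv2.imwrite('pics/w3.png',p['img'])
    d=c[:,:2]-O;X=d@[.9936,-.1132];Y=d@[.1132,.9936];z=c[:,2]
    w=(abs(z-.085)<.004)&(X>-.04)&(X<.09)&(abs(Y+.036)<.13)
    P=lambda a:np.round(np.percentile(a,[3,25,50,75,97]),4) if len(a) else 0
    print(n,w.sum(),'Y',P(Y[w]))
    f=w&(X<.01)&(abs(Y+.036)<.09);print(' front X',P(X[f]),P(z[f]))
    b=w&(X>.05)&(abs(Y+.036)<.09);print(' back X',P(X[b]))
    g=(X>.005)&(X<.065)&(abs(Y+.036)<.088)&(z<.084)&(z>.04);print(' floor z',P(z[g]),g.sum())
    print(env.mark_of(p,'till_floor')[:1],env.mark_of(p,'tape_center')[:2])
E
```

```text
time_s: 31.95
tool_pos: [0.43, -0.0883, 0.2662]
eef_rot: [179.8, -29.6, -6.2]
contact_force: [-0.5, 0.4, -2.3]
grip_width: 0.338
gripper_force: 30.0
[[0.8641, -0.1095, 0.4912, 0.43], [-0.0937, -0.994, -0.0567, -0.0883], [0.4945, 0.0029, -0.8692, 0.2662], [0.0, 0.0, 0.0, 1.0]] [-34.81394676 -40.45098204 134.11749216  15.56712877  60.63619494
  56.86409487]
wrist 3273 Y [-0.147  -0.1237 -0.0524  0.0217  0.0619]
 front X [-0.0109 -0.0097 -0.0081 -0.0065 -0.005 ] [0.0818 0.0835 0.0841 0.0846 0.0855]
 back X [0.0749 0.0764 0.0791 0.0822 0.0835]
 floor z [0.0527 0.0537 0.0542 0.0548 0.0638] 6833
[{'position': [0.5413, -0.088, 0.0558], 'score': 0.79}] [{'position': [0.4308, -0.0921, 0.2572], 'score': 0.94}]
side 397 Y [-0.1488 -0.1237 -0.043   0.0324  0.0682]
 front X [-0.0164 -0.014  -0.0121 -0.0093 -0.0059] [0.0816 0.0829 0.0847 0.0867 0.088 ]
 back X [0.0689 0.0724 0.077  0.0807 0.0848]
 floor z [0.0531 0.0551 0.0565 0.0584 0.0666] 221
[{'position': [0.5404, -0.0912, 0.0542], 'score': 0.69}] [{'position': [0.2904, 0.3121, 0.0341], 'score': 0.95}, {'position': [0.4023, 0.3549, 0.0196], 'score': 0.65}]
```

View pics/w3.png

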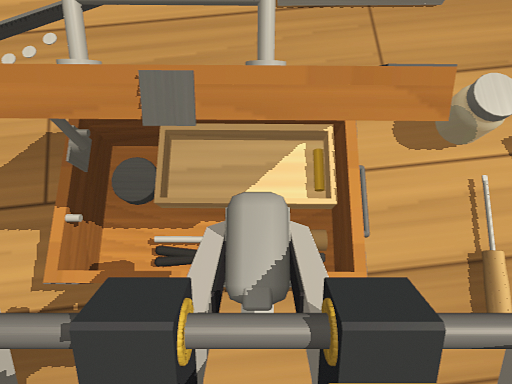

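The wrist view shows the till at (160–335, 125–205) and a yellow stick at (318,170), which I'll avoid. The tape is held at (258,245) with its hook towards the front.

```bash
python3 -m crank '[[0,[1.5,-0.1,-2],[0,0,0]],[0,[3,-0.2,-4],[0,0,0]],[0,[4.5,-0.3,-6],[0,0,0]],[0,[6,-0.4,-8],[0,0,0]],[0,[7.2,-0.5,-9.7],[0,0,0]],[0,[8.2,-0.6,-11],[0,0,0]],[0,[8.2,-0.6,-11],[0,0,0]],[0,[8.2,-0.6,-11],[0,0,0]]]'
python3 - <<'E'
from h import *
print(np.round(tool(),4).tolist())
O=np.array([.5097,-.0477])
p=env.read_camera('wrist');c=cloud(p)
d=c[:,:2]-O;X=d@[.9936,-.1132];Y=d@[.1132,.9936];z=c[:,2]
P=lambda a:np.round(np.percentile(a,[3,25,50,75,97]),4) if len(a) else 0
l=(z>.2)&(X>-.03)&(X<.09)&(abs(Y)<.14);print('lid',l.sum(),P(X[l]),P(z[l]))
n=(X-.095)*.865+(z-.1)*.502;print('n',P(n[l]))
f=(abs(z-.085)<.004)&(X>-.04)&(X<.005)&(abs(Y+.036)<.09);print('front wall',P(X[f]))
print(env.mark_of(p,'tape_center')[:1])
E
```

```text
time_s: 33.05
tool_pos: [0.5125, -0.0939, 0.1583]
eef_rot: [179.7, -29.8, -6.0]
contact_force: [-0.0, -0.1, -1.9]
grip_width: 0.338
gripper_force: 30.0
[[0.863, -0.1077, 0.4935, 0.5125], [-0.0912, -0.9942, -0.0575, -0.0939], [0.4969, 0.0046, -0.8678, 0.1583], [0.0, 0.0, 0.0, 1.0]]
lid 125112 [-0.0223 -0.0076  0.0099  0.0201  0.0425] [0.2381 0.2577 0.27   0.2754 0.2794]
n [-0.026  -0.0119  0.012   0.0237  0.0368]
front wall 0
[{'position': [0.5155, -0.0953, 0.1476], 'score': 0.92}]
```

```bash
python3 -m crank '[[0,[0.7,-0.05,-1],[0,0,0]],[0,[1.4,-0.1,-2.1],[0,0,0]],[0,[2,-0.2,-3.1],[0,0,0]],[0,[2,-0.2,-3.1],[0,0,0]],[0,[2.05,-0.2,-3.6],[0,0,0]],[0,[2.1,-0.2,-4.1],[0,0,0]],[0,[2.15,-0.2,-4.6],[0,0,0]],[0,[2.2,-0.2,-5.1],[0,0,0]]]'
python3 - <<'E'
from h import *
p=env.read_camera('side')
print(env.mark_of(p,'lid_handle')[:1],env.mark_of(p,'lid_catch')[:1],env.mark_of(p,'stay_bar')[:1],env.mark_of(p,'tape_center')[:3])
E
```

```text
time_s: 33.95
tool_pos: [0.5345, -0.0965, 0.107]
eef_rot: [179.7, -29.8, -6.1]
contact_force: [-0.7, -0.7, -2.2]
grip_width: 0.334
gripper_force: 30.0
[{'position': [0.5783, -0.0549, 0.2838], 'score': 0.9}] [{'position': [0.5856, 0.0462, 0.194], 'score': 0.55}] [{'position': [0.5822, 0.0474, 0.1921], 'score': 0.62}] [{'position': [0.4023, 0.3554, 0.0193], 'score': 0.82}, {'position': [0.2895, 0.3097, 0.0313], 'score': 0.65}]
```

No contact yet. About 1.4 cm remains, so go down slowly.

```bash
python3 -m crank '[[0,[0,0,-0.3],[0,0,0]],[0,[0,0,-0.6],[0,0,0]],[0,[0,0,-0.8],[0,0,0]],[0,[0,0,-1],[0,0,0]],[0,[0,0,-1.1],[0,0,0]],[0,[0,0,-1.2],[0,0,0]],[0,[0,0,-1.2],[0,0,0]],[0,[0,0,-1.2],[0,0,0]]]'
```

```text
time_s: 35.0
tool_pos: [0.5346, -0.0965, 0.0952]
eef_rot: [179.7, -29.8, -6.1]
contact_force: [0.5, 0.8, -2.0]
grip_width: 0.341
gripper_force: 30.0
```

```bash
python3 -m crank '[[0,[0,0,-0.05],[0,0,0]],[0,[0,0,-0.1],[0,0,0]],[0,[0,0,-0.15],[0,0,0]],[0,[0,0,-0.2],[0,0,0]],[0,[0,0,-0.25],[0,0,0]],[0,[0,0,-0.25],[0,0,0]],[0,[0,0,-0.25],[0,0,0]],[0,[0,0,-0.25],[0,0,0]]]'
```

```text
time_s: 35.8
tool_pos: [0.5354, -0.0967, 0.0939]
eef_rot: [179.7, -29.9, -6.1]
contact_force: [-4.4, 0.7, 5.9]
grip_width: 0.34
gripper_force: 30.0
```

Contact, about 8 N. Release, then back out along the tool axis.

```bash
python3 -m crank '[[4.6,[0,0,0],[0,0,0]],[4.6,[0,0,0],[0,0,0]],[4.6,[0,0,0],[0,0,0]],[4.6,[0,0,0],[0,0,0]],[4.6,[-0.5,0.06,0.9],[0,0,0]],[4.6,[-1.2,0.14,2.1],[0,0,0]],[4.6,[-2.5,0.29,4.4],[0,0,0]],[4.6,[-4.5,0.52,7.9],[0,0,0]]]'
python3 -m crank '[[4.6,[-2,0.2,3.6],[0,0,0]],[4.6,[-4.5,0.5,7.4],[0,0,0]],[4.6,[-6.5,0.7,11],[0,0,0]],[4.6,[-8,0.9,12],[0,0,0]],[4.6,[-8,0.9,12],[0,0,0]],[4.6,[-8,0.9,12],[0,0,0]],[4.6,[-8,0.9,12],[0,0,0]],[4.6,[-8,0.9,12],[0,0,0]]]'
python3 - <<'E'
from h import *
for n in ['wrist','side']:
    p=env.read_camera(n)
    if n=='wrist':cv2.imwrite('pics/w4.png',p['img'])
    for q in ['tape_center','till_floor','lid_handle','lid_catch','stay_bar','jar','screwdriver','lamp']:
        print(n,q,[(np.round(d['position'],3).tolist(),round(d['score'],2)) for d in env.mark_of(p,q)][:3])
E
```

```text
time_s: 36.6
tool_pos: [0.4882, -0.0907, 0.1704]
eef_rot: [179.8, -29.6, -6.1]
contact_force: [1.0, -0.3, 0.6]
grip_width: 0.492
gripper_force: 0.0
time_s: 37.4
tool_pos: [0.4095, -0.082, 0.2899]
eef_rot: [179.8, -29.6, -6.1]
contact_force: [0.0, 0.5, 1.2]
grip_width: 0.489
gripper_force: 0.0
wrist tape_center [([0.54, -0.1, 0.084], 0.73)]
wrist till_floor [([0.546, -0.088, 0.054], 0.87)]
wrist lid_handle []
wrist lid_catch []
wrist stay_bar []
wrist jar [([0.597, -0.398, 0.001], 0.59)]
wrist screwdriver [([0.413, -0.39, 0.003], 0.82)]
wrist lamp []
side tape_center [([0.292, 0.31, 0.035], 0.97), ([0.405, 0.353, 0.021], 0.78), ([0.544, -0.097, 0.08], 0.74)]
side till_floor [([0.54, -0.092, 0.055], 0.72)]
side lid_handle [([0.579, -0.055, 0.284], 0.83)]
side lid_catch [([0.587, 0.044, 0.192], 0.83), ([0.671, 0.431, 0.0], 0.64)]
side stay_bar [([0.578, 0.043, 0.19], 0.62)]
side jar [([0.595, -0.392, -0.002], 0.82)]
side screwdriver []
side lamp [([0.672, 0.43, -0.0], 0.68), ([0.579, 0.046, 0.193], 0.63)]
```

View pics/w4.png

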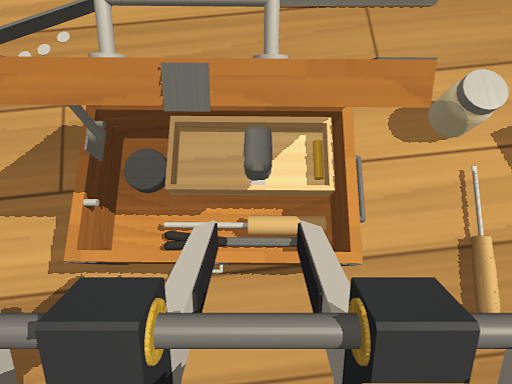

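The tape stands in the till at (258,152). Its centre is at z ≈ 0.082, about 28 mm above the till floor, so it is upright. The lid is on its stay and the gripper is clear, so I'm handing in.

```bash
python3 -c "
from plant import env
print(env.hand_in())"
```

```text
the job is handed in; nothing more can be done
None
```

I handed the job in at about 37 s of the 72 s allowed, with the lid propped on its stay and the middle-sized tape measure standing upright in the till; the jar and lamp had not moved when last checked, nor had the screwdriver, and `env.hand_in()` returned no verdict.

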